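# Date-code a fish tin on the sloped stamping pad

### The arm

A 7-joint arm with a two-finger parallel gripper is mounted at the origin on the work surface. World frame = base frame: x ahead of the robot, y to its left, z up, the work surface at z = 0. Lengths are in m, angles in rad, forces in N, time in s.
With the tool pointing down it reaches from about 0.425 to 0.875 m from the base axis. Payload 4.7 kg.
Tool frame: the origin (TCP) lies midway between the tips of the shut fingers; the grasp point (between the pads) lies 19 mm behind it; x points along the fingers, z is the direction in which the jaws open and shut, and the axes are right-handed (so a half turn about x gives the same grasp; the last joint's range is limited). The gripper opens to 85 mm and grips with 20 to 120 N. Pads are 22 mm wide; open, the fingers measure 114 mm over their backs; the gripper's body (76 mm by 85 mm) begins 54 mm behind the grasp point. The pads swing forward as they close: fully open they stand 13 mm farther back than shut.
Start: joints at [1.151, 0.321, -0.07, 1.45, 0.023, 1.371, -0.057], TCP at [0.273, -0.59, 0.203] pointing down, gripper open.
Joint ranges: [-2.86, 2.86], [-0.3, 2.09], [-1.38, 1.24], [0.06, 2.45], [-1.56, 4.7], [0.09, 2.05], [-2.69, 2.69]. Speed limits (rad/s): [2.57, 2.57, 3.14, 3.14, 3.14, 3.14, 3.14].

### API

Orientations are given as a unit quaternion [x, y, z, w].
In Python, from workcell import goto, move_l, goto_joints, open_gripper, clamp, pause, solve_ik, state, camera, Unreachable, job_done gives the robot as it stands. Calls block until the motion is done:
- goto(position, orientation): joint-space move of the TCP to a pose.
- move_l(position, rate=0.15, rot=None, threshold=None): straight line of the TCP; rot=None keeps the orientation; rate is the mean speed in m/s. With threshold (N) it stops when the force on the tool has changed by that much, and returns True; else False.
- goto_joints(angles): joint-space move.
- open_gripper() and clamp(strength=None): open the fingers fully, or close them until they stop; strength is the grip in N (None keeps the last).
- pause(seconds).
- solve_ik(position, orientation): joint angles nearest the present ones, or None.
- state(): the state.
- camera(name): name is "scene" or "top"; returns a dict with "img" (400x640x3 uint8, red, green, blue), "depth" (400x640 float32, m along the optical axis (not along the pixel's ray), 0 where there is no reading), "intrinsics" (3x3 intrinsics, pixels), "R" (3x3) and "t" (3): a world point X has camera coordinates R X + t. Camera axes: x right, y down, z forward; pixel columns grow to the right and rows downward; lengths in m; the calibration is good to about 2 mm. A picture is of the moment at which its call begins.
A pose or a line that the arm cannot do raises Unreachable and nothing moves.
- job_done(): hands the job in, once; it reports no verdict.
The state is a dict: "t": time; "joint_pos": joint angles; "qd": joint speeds; "effort": joint torques, N m; "tool_pos": TCP position; "eef_rot": TCP orientation; "contact_force": force on the tool from outside, world axes, zero at the start; "wrist_torque": the same for the moment, N m; "grip_width": opening from 0.0 (shut) to 1.0 (fully open).
Only numpy, scipy, OpenCV 4.12 (cv2) and the standard library are available. Lean on these libraries where they do the work, as an engineer would, in place of code of your own. Each camera call takes 0.05 s, during which the arm holds its last target. There are 200 camera calls.

### The job

Lay the gold fish tin with the red band on the raised, sloping pad of the date-coding stand, lid up, lengthwise along the slope, centred across the narrow pad and with its lower end close against the orange stop; lower it until it lies flat on the pad before you let go. Once it rests there by itself, press it down until the sprung pad reaches its stop, hold briefly, then let it spring back up and leave the tin lying in place. Leave the two round cans and the ink jar where they are.

Things in the scene. Friction and masses are not known exactly. Their poses are not given: they have to be found in the camera images.
- tin: Flat rectangular fish tin with rounded corners, gold with a red band round its sides and a small pull ring on the lid; 104 long (its x) x 58 wide (its y) x 28 high (its z) mm, about 0.2 kg. Starts flat on the table, lid up, any of three spots. Origin: centre of its underside. Either end may point up the slope.
- stand: Fixed date-coding stand: grey base plate 200 x 130 x 12 mm, blue housing, pad on top sloping 30 deg, rising towards the stand's +x (low end towards the robot). Origin: on the table, straight below the pad's top centre. A post of 8 mm radius, 112 mm behind (+x) and 55 mm to its left (+y), carries a lamp bar over the pad. Position and yaw vary.
- pad_top (a point): Centre of the pad's top; the tin's underside centre belongs here. 120 mm above the table when up. x up the slope, y across, z out of the face (30 deg from vertical, towards the robot). Black pad 40 mm wide (y; the tin overhangs), x -58 to +50 mm, 8 mm thick; orange stop at the low end 40 wide, 12 high, inner face at x = -52 mm. Moves with the pad; only the 36 mm wide housing is below.
- pad (a joint): Travel of the sprung pad in m along its normal: 0 up (at rest), 0.010 fully down on its stop (about 7 N push beyond the tin's weight); springs back when let go.
- lamp (a point): Middle of the white lamp tube, radius 11 mm, 164 mm long along the stand's y, 135 mm above the pad centre and 10 mm behind it: it bars a gripper coming straight down; one coming along the pad's normal (tilted 30 degrees, from the robot's side) clears it.
- can_blue: Bystander: round steel can with blue band, 84 mm diameter, 44 mm high. Origin: centre of underside.
- can_green: Bystander: round steel can with green band, 84 mm diameter, 44 mm high. Origin: centre of underside.
- ink_jar: Bystander: amber ink jar with black cap, 48 mm diameter, 75 mm high. Origin: centre of underside.
Not all that is in view belongs to the job. Leave any purple look-alike of the tin alone.

How it is judged:
By the outcome, as a careful person would: the job done as asked, in the order asked, and still so for the second after the job is handed in, with the robot touching nothing.
It also fails if it takes over 56 s, if anything falls off the work surface, if the arm or the gripper's body presses on something with over 40 N, if the wrist force passes 120 N, or if a joint passes its speed limit or range.

## Working session

There is one attempt and no reset: what is moved stays moved. The work goes in short steps, each a Python script; the robot and the scene stay as the last script left them, time stands still between calls to the robot, and variables do not carry over. Pictures are saved under pics/ and viewed, about 8 in all and at most 12, crops included, and the job is handed in when it is done.

```bash
ls; mkdir -p pics; python3 - <<'E'
from workcell import *
import cv2,numpy as np
for n in ("scene","top"):
    c=camera(n); np.savez(n+"0.npz",**c); cv2.imwrite(f"pics/{n}0.png",c["img"][:,:,::-1])
    print(n,c["intrinsics"].tolist(),(-c["R"].T@c["t"]).round(3),c["R"].round(2).tolist())
s=state(); print(s)
E
```

```text
pics
scene [[443.6686055319707, 0.0, 317.20655403326367], [0.0, 443.6686055319707, 203.31096746342573], [0.0, 0.0, 1.0]] [ 1.061 -0.206  0.839] [[0.33, 0.94, -0.01], [0.72, -0.26, -0.65], [-0.61, 0.21, -0.76]]
top [[486.9051641604841, 0.0, 313.75878910851713], [0.0, 486.9051641604841, 205.2549866988074], [0.0, 0.0, 1.0]] [ 0.443 -0.006  1.336] [[0.02, -1.0, 0.02], [-1.0, -0.02, -0.04], [0.05, -0.02, -1.0]]
{'t': 0.1, 'joint_pos': array([ 1.15108406,  0.32176151, -0.07009943,  1.45152416,  0.0225945 ,
        1.37083237, -0.05691147]), 'qd': array([-1.81506139e-03, -1.12744463e-03, -1.37848511e-03, -1.66365304e-03,
       -2.19710213e-05,  1.53790724e-03,  1.68795509e-03]), 'effort': array([ 2.70052424e-04, -4.94877112e+01, -3.83799160e-01, -3.15212631e+01,
        1.31296960e-02,  7.36344082e-03, -4.73476200e-05]), 'tool_pos': array([ 0.27295803, -0.58932624,  0.20173932]), 'eef_rot': array([ 0.38097627,  0.59642705, -0.38036506,  0.59536063]), 'contact_force': array([-0.32856114,  1.12468119,  0.05677422]), 'wrist_torque': array([0.00913531, 0.02690959, 0.05770328]), 'grip_width': 1.0028300466263835}
```

View pics/scene0.png

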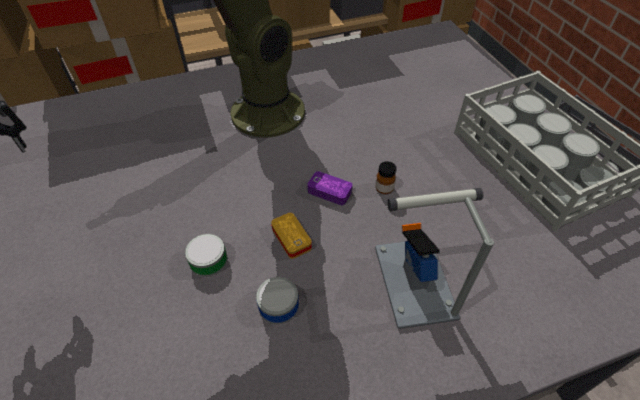

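View pics/top0.png

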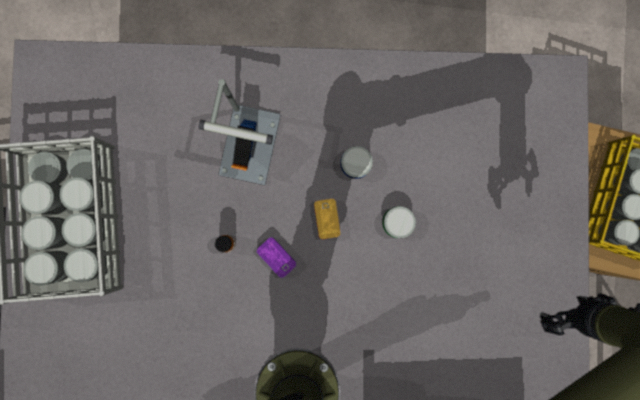

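The top view shows the gold tin at about (327,219), the purple look-alike at (276,257), the jar at (224,243), the cans at (357,162) and (399,222), and the stand at about (245,145) with its orange stop near (240,167). Next I'll measure the tin and the stand.

```bash
cat > h.py <<'E'
import numpy as np,cv2
from scipy.spatial.transform import Rotation as Rn
def cloud(c):
    K=c["intrinsics"];d=c["depth"];v,u=np.mgrid[:400,:640]
    P=np.stack([(u-K[0,2])/K[0,0]*d,(v-K[1,2])/K[1,1]*d,d],-1)
    W=(P-c["t"])@c["R"]; W[d==0]=np.nan; return W
def rect(xy):
    r=cv2.minAreaRect((xy*1000).astype(np.float32)); return np.round(r[0],1),np.round(r[1],1),round(r[2],1)
def hsv(c): return [x.astype(int) for x in cv2.split(cv2.cvtColor(c["img"],cv2.COLOR_RGB2HSV))]
E
python3 - <<'E'
from h import *
for n in("top","scene"):
    c=dict(np.load(n+"0.npz"));W=cloud(c);x,y,z=np.moveaxis(W,-1,0);h,s,v=hsv(c)
    near=(x>.3)&(x<.9)&(np.abs(y)<.35)
    m=near&(h>12)&(h<28)&(s>120)&(z>.018)&(z<.04)&(y<.05)&(x>.35)
    print(n,"tin",m.sum(),rect(W[m][:,:2]),np.median(z[m]))
    m=near&(y>.05)&(x>.45)&(z>.007)&(z<.017)
    k=cv2.morphologyEx(m.astype(np.uint8),cv2.MORPH_OPEN,np.ones((3,3)))>0
    print("base",k.sum(),rect(W[k][:,:2]),np.median(z[k]))
    m=near&(y>.0)&(x>.5)&(z>.235)&(z<.29)
    print("lamp",m.sum(),rect(W[m][:,:2]),z[m].max(),np.median(z[m]))
    m=near&(y>.05)&(x>.5)&(h<14)&(s>150)&(z>.06)
    print("stop",m.sum(),W[m].mean(0).round(4))
    m=near&(y>.05)&(x>.5)&(v<60)&(z>.08)&(z<.16)
    print("pad",m.sum(),rect(W[m][:,:2]),W[m].mean(0).round(4),z[m].min(),z[m].max())
    m=near&(z>.02)&(z<.09)&(y<.05)
    lab=cv2.connectedComponentsWithStats(m.astype(np.uint8))
    for i in range(1,lab[0]):
        if lab[2][i,4]>80: q=W[lab[1]==i]; print("  obj",lab[3][i].round(),q.mean(0).round(3),q[:,2].max().round(3))
a=cv2.imread("pics/top0.png")[60:280,190:430]; cv2.imwrite("pics/crop0.png",cv2.resize(a,None,fx=2.7,fy=2.7,interpolation=2)[:600])
E
```

```text
top tin 802 (array([467.4, -69. ]), array([103.8,  58.1]), 10.0) 0.029399771078266437
base 1756 (array([666.2, 146.3]), array([130.6, 200.2]), 78.8) 0.012736087298318237
lamp 950 (array([699.8, 139.9]), array([164.3, 120.6]), 79.2) 0.2714698994063407 0.26286100810840907
stop 30 [0.5963 0.1584 0.0966]
pad 525 (array([678.7, 149.2]), array([166.3,  58.7]), 2.2) [0.6439 0.1491 0.1147] 0.08144833815343445 0.1583247121202356
  obj [356. 162.] [ 0.62  -0.143  0.045] 0.054
  obj [327. 219.] [ 0.467 -0.069  0.029] 0.037
  obj [399. 222.] [ 0.462 -0.26   0.044] 0.052
  obj [287. 264.] [0.345 0.036 0.029] 0.036
scene tin 962 (array([467.8, -70.1]), array([107.4,  59.4]), 9.8) 0.02735897847652806
base 3519 (array([668., 145.]), array([130.3, 200.7]), 78.9) 0.010912461126650315
lamp 1580 (array([702.7, 138.6]), array([165.3, 119.5]), 78.9) 0.2671153177546262 0.25977421160616565
stop 111 [0.5981 0.1573 0.1   ]
pad 958 (array([682.6, 148.2]), array([179.5,  60.6]), 2.3) [0.6678 0.1444 0.1153] 0.08009946502355178 0.15964122347736737
  obj [317. 184.] [0.35  0.035 0.027] 0.031
  obj [291. 233.] [ 0.472 -0.07   0.027] 0.033
  obj [205. 253.] [ 0.47  -0.262  0.041] 0.048
  obj [277. 298.] [ 0.628 -0.146  0.042] 0.048
```

View pics/crop0.png

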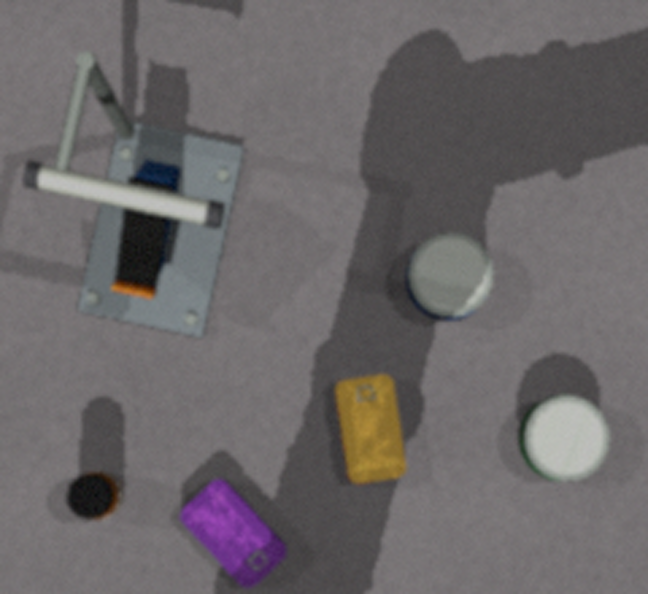

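```bash
cat >> h.py <<'E'
YS=np.radians(-11.1); O=np.array([.643,.1505,0])
def setstand(o=None):
    global O
    if o is not None: O=np.array(o)
def RS(): return Rn.from_euler("z",YS).as_matrix()
RP=lambda: RS()@Rn.from_euler("y",-30,degrees=True).as_matrix()   # pad axes in world
def padpt(x,y,z): return O+[0,0,.12]+RP()@np.array([x,y,z])
def toolq(xa,za):
    xa=np.array(xa);za=np.array(za);return Rn.from_matrix(np.c_[xa,np.cross(za,xa),za]).as_quat()
YT=np.radians(10.0); TIN=np.array([.4677,-.0695])
def qgrasp(s): return toolq([0,0,-1],[-s*np.sin(YT),s*np.cos(YT),0])
def qpad(s): R=RP(); return toolq(-R[:,2],s*R[:,1])
E
python3 - <<'E'
from h import *
from workcell import *
for n in("top","scene"):
    c=dict(np.load(n+"0.npz"));W=cloud(c);h,s,v=hsv(c)
    L=(W-O)@RS(); x,y,z=np.moveaxis(L,-1,0); ok=(abs(x)<.15)&(abs(y)<.12)
    m=ok&(z>.24)&(z<.29)&(x<.03); print(n,"tube x",np.percentile(x[m],[2,50,98]).round(4),"y",np.percentile(y[m],[1,99]).round(4),"z",np.percentile(z[m],98).round(4))
    m=ok&(z>.23)&(x>.06); print("post/bar x",np.percentile(x[m],99).round(4),"y",np.percentile(y[m],[1,50,99]).round(4))
    P=(W-O-[0,0,.12])@RP(); a,b,d=np.moveaxis(P,-1,0)
    m=(abs(d)<.006)&(abs(a)<.07)&(abs(b)<.04)&(v<70)
    print("pad n",m.sum(),"x",np.percentile(a[m],[1,99]).round(4),"y",np.percentile(b[m],[2,98]).round(4),"n",np.median(d[m]).round(4), "slope",np.polyfit(a[m],d[m],1).round(3))
    m=(abs(a)<.075)&(abs(b)<.04)&(h<14)&(s>150)&(v>80)&(abs(d)<.03); print("stop",m.sum(),np.median(P[m],0).round(4),np.percentile(a[m],[5,95]).round(4),np.percentile(b[m],[5,95]).round(4))
for s in(1,-1):
    for nm,p,q in[("grasp",[*TIN,-.001],qgrasp(s)),("above",[*TIN,.15],qgrasp(s)),("place",padpt(0,0,0),qpad(s)),("up",padpt(0,0,.15),qpad(s)),("press",padpt(0,0,.015),qpad(s))]:
        r=solve_ik(p,q); print(s,nm,None if r is None else np.round(r,2))
E
```

```text
top tube x [-0.0014  0.0076  0.0236] y [-0.0813  0.0803] z 0.2691
post/bar x 0.1163 y [0.0479 0.0538 0.0616]
pad n 440 x [-0.0515  0.0501] y [-0.0194  0.0182] n 0.0012 slope [-0.007  0.001]
stop 15 [-0.054   0.0008  0.0045] [-0.0567 -0.0523] [-0.0175  0.0144]
scene tube x [0.0034 0.0159 0.0228] y [-0.0823  0.0804] z 0.2655
post/bar x 0.12 y [0.0466 0.0517 0.0615]
pad n 531 x [-0.0517  0.0511] y [-0.0204  0.0181] n -0.0009 slope [-0.008 -0.001]
stop 95 [-0.053  -0.0016  0.0067] [-0.0575 -0.0502] [-0.0196  0.0167]
1 grasp [ 0.74  0.22 -0.69  2.07  0.18  0.91  1.69]
1 above [ 0.75  0.   -0.65  1.93  0.    1.21  1.84]
1 place [ 0.45  0.2  -0.96  1.97  0.73  0.75  0.44]
1 up [ 0.13 -0.15 -0.61  1.95  0.3   0.93  0.75]
1 press [ 0.59  0.2  -1.11  1.97  0.74  0.79  0.44]
-1 grasp [ 0.62  0.2  -0.56  2.08  0.14  0.9  -1.42]
-1 above [ 0.66 -0.   -0.57  1.93 -0.    1.21 -1.3 ]
-1 place [ 0.26  0.16 -0.75  1.98  0.66  0.72 -2.66]
-1 up [ 0.04 -0.15 -0.53  1.95  0.32  0.93 -2.41]
-1 press [-1.11  0.07  0.68  2.02  0.42  0.68 -2.48]
```

The fit agrees with the given sizes: pad x from -52 to 50 mm and width ±19–20 mm, with a slight y shift of -0.7 mm. I'll use jaw sign s=1 and go for the grasp.

```bash
sed -i 's/O=np.array(\[.643,.1505,0\])/O=np.array([.6429,.1498,0])/' h.py; python3 - <<'E'
from h import *
from workcell import *
q=qgrasp(1)
goto([*TIN,.14],q)
s=state();print(s["t"],s["tool_pos"])
c=camera("scene");cv2.imwrite("pics/pre.png",cv2.resize(c["img"][120:340,180:460,::-1],None,fx=2.5,fy=2.5,interpolation=2))
E
```

```text
2.1167 [ 0.46786049 -0.07039231  0.14014142]
```

View pics/pre.png

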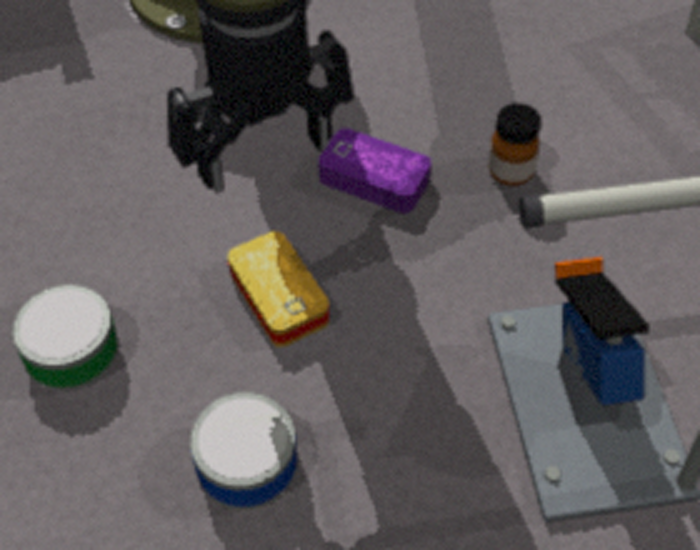

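The open gripper hangs above the tin (tin at crop (278,287)) with its jaws across the width, and the neighbours are clear of the fingers.

```bash
python3 - <<'E'
from h import *
from workcell import *
print(move_l([*TIN,.03],rate=.12)); print(move_l([*TIN,-.001],rate=.05,threshold=12)); print(state()["tool_pos"])
clamp(40); s=state();print(s["grip_width"],s["contact_force"].round(2),s["tool_pos"].round(4))
move_l([*TIN,.16],rate=.12)
s=state();print(s["t"],s["grip_width"],s["contact_force"].round(2))
c=camera("scene");cv2.imwrite("pics/held.png",cv2.resize(c["img"][100:300,180:440,::-1],None,fx=2.5,fy=2.5,interpolation=2))
E
```

```text
False
False
[ 0.4678319  -0.06941359 -0.00098214]
0.0009521658100576491 [0.59 0.83 5.46] [ 0.4684 -0.0695 -0.0005]
6.2583 -0.0001815572227944267 [ 0.15 -0.07  0.11]
```

View pics/held.png

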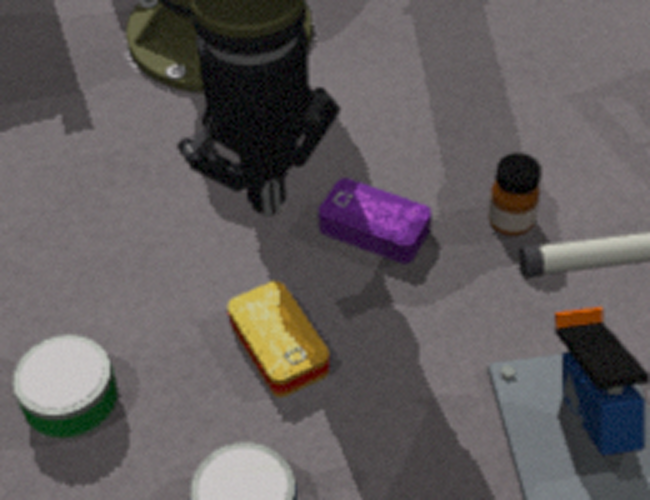

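The fingers shut completely and the tin hasn't moved. I'll check the geometry by projecting the TCP into the picture.

```bash
python3 - <<'E'
from h import *
from workcell import *
s=state();p=s["tool_pos"];print(p.round(4),Rn.from_quat(s["eef_rot"]).as_matrix().round(3).tolist(),s["grip_width"])
for n in("scene","top"):
    c=camera(n);W=cloud(c);pr=lambda X:(lambda q:(q[:2]/q[2]).round(1))(c["intrinsics"]@(c["R"]@np.array(X)+c["t"]))
    print(n,"tcp",pr(p),"tin",pr([*TIN,.028]))
    h,sa,v=hsv(c);x,y,z=np.moveaxis(W,-1,0)
    m=(h>12)&(h<28)&(sa>120)&(z>.018)&(z<.04)&(abs(y+.07)<.09)&(abs(x-.47)<.1);print("tin",m.sum(),rect(W[m][:,:2]) if m.sum()>20 else 0)
    m=(abs(x-p[0])<.06)&(abs(y-p[1])<.09)&(z>.1)&(z<.3); print("gripper low pts",W[m][np.argsort(z[m])[:30]].mean(0).round(4))
open_gripper();s=state();print(s["grip_width"],s["t"])
E
```

```text
[ 0.4671 -0.0694  0.1592] [[-0.001, -0.985, -0.174], [0.001, -0.174, 0.985], [-1.0, 0.001, 0.001]] -0.00010974408516659406
scene tcp [287.1 192.4] tin [290.7 230.9]
tin 787 (array([468.1, -70. ]), array([106.9,  58.8]), 9.7)
gripper low pts [ 0.4766 -0.0675  0.1944]
top tcp [329.5 217.7] tin [326.9 218.4]
tin 0 0
gripper low pts [ 0.4602 -0.0147  0.277 ]
0.9961610870795745 7.1917
```

```bash
cat >> h.py <<'E'
def proj(c,X): q=c["intrinsics"]@(c["R"]@np.array(X)+c["t"]); return q[:2]/q[2]
def tipcrop(c,p,xa,f=4,w=45):
    u0,v0=proj(c,p).astype(int); a=c["img"][v0-w:v0+w,u0-w:u0+w,::-1]; a=cv2.resize(a,None,fx=f,fy=f,interpolation=2)
    for k in(0,.01,.02,.03,.04):
        u,v=(proj(c,p-k*xa)-[u0-w,v0-w]+.5)*f; cv2.circle(a,(int(u)+(0),int(v)),2,(0,0,255) if k==0 else (0,255,0),-1)
    return a
E
python3 - <<'E'
from h import *
from workcell import *
clamp(40)
out=[]
s=state();c=camera("scene");out.append(tipcrop(c,s["tool_pos"],Rn.from_quat(s["eef_rot"]).as_matrix()[:,0]))
print(move_l([*TIN,.012],rate=.12)); print(move_l([*TIN,-.005],rate=.03,threshold=5),state()["tool_pos"],state()["contact_force"])
move_l([*TIN,.16],rate=.15)
goto(padpt(-.03,0,.16),qpad(1))
s=state();c=camera("scene");out.append(tipcrop(c,s["tool_pos"],Rn.from_quat(s["eef_rot"]).as_matrix()[:,0]))
print(s["t"],s["tool_pos"],padpt(-.03,0,.16))
cv2.imwrite("pics/tips.png",np.hstack(out))
E
```

```text
False
True [ 0.46788234 -0.06961599 -0.00051125] [-1.31708528  0.84610286  6.0664888 ]
12.1 [0.53871519 0.16882385 0.24256461] [0.53890186 0.17020362 0.24356406]
```

View pics/tips.png

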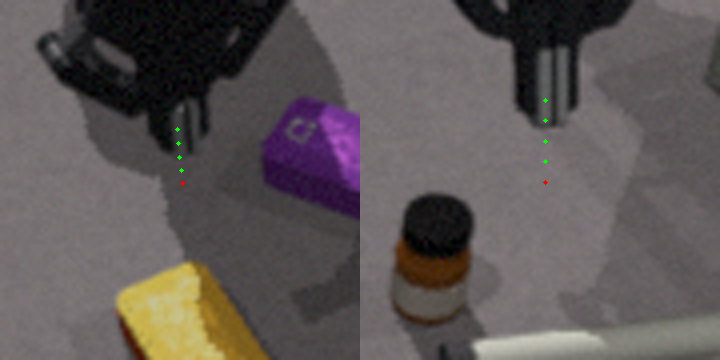

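Both pictures and the touch agree. The lid contact came at reported z = -0.0005, with the lid at 0.028, so the real fingertips lie 28.5 mm behind the reported TCP along the tool axis. I'll correct for that and regrasp.

```bash
echo "D=.0285; ZG=-.0275" >> h.py; python3 - <<'E'
from h import *
from workcell import *
q=qgrasp(1)
goto([*TIN,.13],q); open_gripper()
print(move_l([*TIN,.01],rate=.15)); print(move_l([*TIN,ZG],rate=.05,threshold=10)); print(state()["tool_pos"])
clamp(50); s=state();print(s["grip_width"],s["contact_force"].round(2),s["tool_pos"].round(4))
move_l([*TIN,.14],rate=.15)
s=state();print(s["t"],s["grip_width"],s["contact_force"].round(2))
c=camera("scene");cv2.imwrite("pics/held2.png",cv2.resize(c["img"][100:300,180:440,::-1],None,fx=2.5,fy=2.5,interpolation=2))
for nm,p in[("hover",padpt(.012,0,ZG+.005)),("up",padpt(.012,0,ZG+.1)),("low",padpt(-.008,0,ZG-.012))]: print(nm,solve_ik(p,qpad(1)))
E
```

```text
False
False
[ 0.46794542 -0.06952301 -0.02735515]
0.6684233978920009 [-0.28  0.19  3.54] [ 0.4684 -0.0696 -0.0269]
17.475 0.6670018416894259 [-0.07 -0.68 -1.46]
hover [-0.0630361   0.1713979  -0.38550005  1.9601204   0.6030318   0.6704422
  0.53486534]
up [ 2.60035002e-02 -1.87517389e-03 -5.01017234e-01  1.95635158e+00
  4.40303952e-01  8.11767453e-01  6.56706416e-01]
low [-0.05856269  0.19084853 -0.40199164  1.99717605  0.66328433  0.63481221
  0.46249766]
```

View pics/held2.png

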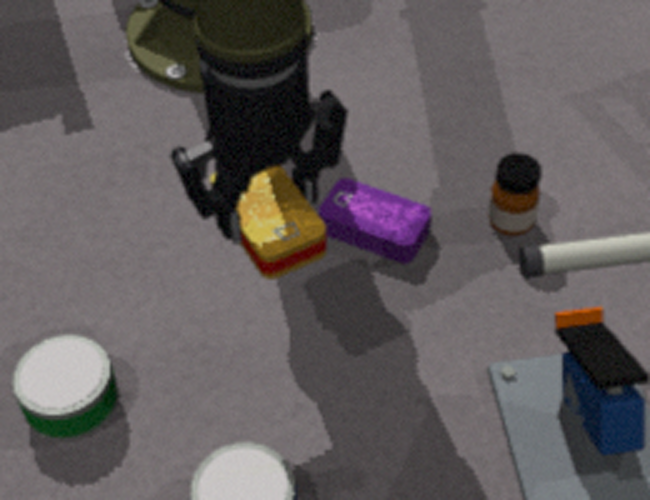

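The tin is held squarely (opening 0.667 × 85 ≈ 57 mm). Next I'll carry it to the stand and hover low over the pad.

```bash
python3 - <<'E'
from h import *
from workcell import *
goto(padpt(-.03,0,ZG+.11),qpad(1))
print(state()["t"],(RP().T@(state()["tool_pos"]-padpt(0,0,0))).round(4))
move_l(padpt(-.02,0,ZG+.05),rate=.1)
move_l(padpt(.007,0,ZG+.018),rate=.06)
s=state();print(s["t"],s["grip_width"],s["contact_force"].round(2),(RP().T@(s["tool_pos"]-padpt(0,0,0))).round(4))
c=camera("scene");t=camera("top")
a=cv2.resize(c["img"][150:300,340:480,::-1],None,fx=2.8,fy=2.8,interpolation=2);b=cv2.resize(t["img"][90:200,190:290,::-1],None,fx=3.8,fy=3.82,interpolation=2)
b=cv2.resize(b,(int(b.shape[1]*a.shape[0]/b.shape[0]),a.shape[0]));cv2.imwrite("pics/hover.png",np.hstack([a,b]))
E
```

```text
18.6417 [-0.0303 -0.0016  0.0818]
20.25 0.6685028311710627 [ 0.24 -0.89 -1.93] [ 0.0067  0.0002 -0.0095]
```

View pics/hover.png

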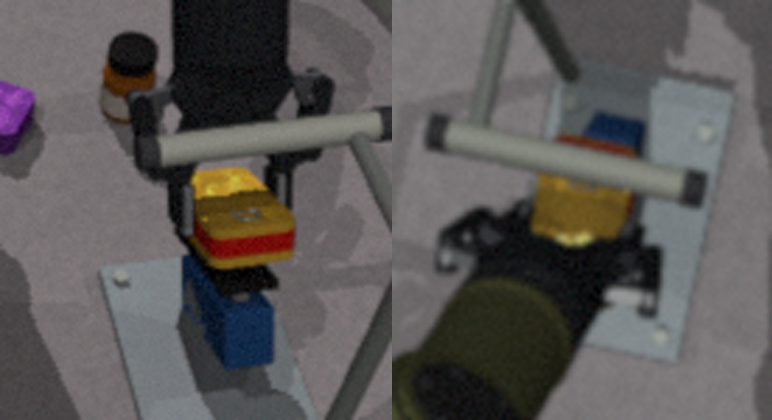

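The tin hovers about 18 mm over the pad, parallel to it and centred, and the lamp is clear of the gripper. Next: lower to 4 mm, feel for the stop, back off slightly and set down.

```bash
cat >> h.py <<'E'
def loc(s): return (RP().T@(s["tool_pos"]-padpt(0,0,0))).round(4)
def lid(c):
    W=cloud(c);h,s,v=hsv(c);P=(W-padpt(0,0,0))@RP();a,b,d=np.moveaxis(P,-1,0)
    m=(abs(a)<.09)&(abs(b)<.06)&(d>.01)&(d<.06)&(h>12)&(h<30)&(s>110)
    if m.sum()<40: return "few"
    z=P[m]; z=z[abs(z[:,2]-np.median(z[:,2]))<.006]
    A=np.c_[z[:,:2],np.ones(len(z))]; f=np.linalg.lstsq(A,z[:,2],rcond=None)[0]
    return len(z),"h",f[2].round(4),"slopes deg",np.degrees(f[:2]).round(1),"x",np.percentile(z[:,0],[1,99]).round(4),"y",np.percentile(z[:,1],[1,99]).round(4),rect(z[:,:2])
E
python3 - <<'E'
from h import *
from workcell import *
def rep(t): s=state();print(t,round(s["t"],2),loc(s),"F pad",(RP().T@s["contact_force"]).round(2))
print(lid(camera("scene")))
print(move_l(padpt(.007,0,ZG+.005),rate=.03,threshold=6));rep("low")
print(move_l(padpt(-.008,0,ZG+.005),rate=.015,threshold=4));rep("stop")
x=loc(state())[0]; xs=x+.0012
move_l(padpt(xs,0,ZG+.005),rate=.02);rep("back")
print(move_l(padpt(xs,0,ZG-.008),rate=.012,threshold=4));rep("down")
print(lid(camera("scene")))
E
```

```text
(658, 'h', np.float64(0.045), 'slopes deg', array([-1.2,  0.1]), 'x', array([-0.0427,  0.0594]), 'y', array([-0.0279,  0.0299]), (array([6.2, 1.3]), array([ 58.5, 108.3]), 87.7))
False
low 20.98 [ 0.0068  0.     -0.0227] F pad [-0.65  0.1  -1.07]
True
stop 21.59 [ 0.0004  0.0001 -0.0224] F pad [ 3.52  1.07 -1.  ]
back 21.88 [ 0.0008 -0.0004 -0.0229] F pad [-0.84  0.2  -1.45]
True
down 22.44 [ 0.0015 -0.     -0.0272] F pad [ 2.07 -1.34  4.51]
(660, 'h', np.float64(0.027), 'slopes deg', array([-1. ,  0.1]), 'x', array([-0.049,  0.054]), 'y', array([-0.0279,  0.0295]), (array([1.7, 1.5]), array([ 58.8, 107. ]), 87.9))
```

The stop was felt at x ≈ 0.4 mm. The tin now touches the pad at the expected height with about 1 mm gap to the stop. I'll release, retreat along the normal and look.

```bash
python3 - <<'E'
from h import *
from workcell import *
def rep(t): s=state();print(t,round(s["t"],2),loc(s),"F pad",(RP().T@s["contact_force"]).round(2),s["grip_width"].round(3))
p=loc(state()); move_l(padpt(.0016,0,p[2]-.001),rate=.01,threshold=4);rep("snug")
open_gripper();pause(.3);rep("open")
print(lid(camera("scene")))
move_l(padpt(.0016,0,ZG+.08),rate=.1);rep("up")
c=camera("scene");t=camera("top");print(lid(c),lid(t))
a=cv2.resize(c["img"][150:300,340:480,::-1],None,fx=2.8,fy=2.8,interpolation=2);b=cv2.resize(t["img"][90:200,190:290,::-1],(382,420),interpolation=2)
cv2.imwrite("pics/rel.png",np.hstack([a,b]))
E
```

```text
Traceback (most recent call last):
AttributeError: 'float' object has no attribute 'round'
```

```bash
python3 - <<'E'
from h import *
from workcell import *
def rep(t): s=state();print(t,round(s["t"],2),loc(s),"F pad",(RP().T@s["contact_force"]).round(2),round(s["grip_width"],3))
rep("snug")
open_gripper();pause(.3);rep("open")
print(lid(camera("scene")))
move_l(padpt(.0016,0,ZG+.08),rate=.1);rep("up")
c=camera("scene");t=camera("top");print(lid(c),lid(t))
a=cv2.resize(c["img"][150:300,340:480,::-1],None,fx=2.8,fy=2.8,interpolation=2);b=cv2.resize(t["img"][90:200,190:290,::-1],(382,420),interpolation=2)
cv2.imwrite("pics/rel.png",np.hstack([a,b]))
E
```

```text
snug 22.83 [ 0.0015 -0.0001 -0.0282] F pad [-1.22 -1.34  5.24] 0.668
open 23.53 [ 0.0016 -0.     -0.0282] F pad [-1.15  0.11 -0.23] 0.999
(728, 'h', np.float64(0.0274), 'slopes deg', array([-0.8,  0.7]), 'x', array([-0.0505,  0.0525]), 'y', array([-0.0282,  0.0299]), (array([-0.2,  8. ]), array([ 73.7, 106.6]), 89.0))
up 24.54 [ 0.0012 -0.0005  0.052 ] F pad [-0.73  0.48 -0.64] 0.997
(735, 'h', np.float64(0.0274), 'slopes deg', array([-0.8,  0.9]), 'x', array([-0.0502,  0.0527]), 'y', array([-0.0282,  0.0296]), (array([-1.2,  0.9]), array([ 58.9, 109.8]), 89.9)) (547, 'h', np.float64(0.03), 'slopes deg', array([0.5, 0.4]), 'x', array([-0.0445,  0.0317]), 'y', array([-0.0272,  0.0294]), (array([-7.6,  1.1]), array([79.7, 58.3]), 0.3))
```

View pics/rel.png

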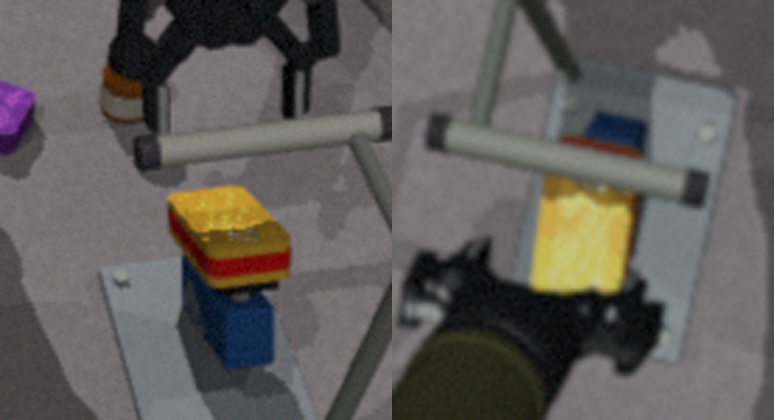

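The tin lies flat against the stop with the gripper clear (lid height about 28 mm, x about 0, y about +1 mm). Now I'll press with shut fingers.

```bash
python3 - <<'E'
from h import *
from workcell import *
def rep(t): s=state();print(t,round(s["t"],2),loc(s),"F pad",(RP().T@s["contact_force"]).round(2))
clamp(30); Y=.0008
move_l(padpt(0,Y,.012),rate=.08);rep("near")
print(move_l(padpt(0,Y,-.007),rate=.02,threshold=16));rep("mid")
print(move_l(padpt(0,Y,-.020),rate=.012,threshold=10));rep("bottom")
print(lid(camera("scene")));pause(.6);rep("held")
move_l(padpt(0,Y,.015),rate=.03);rep("off")
move_l(padpt(-.02,0,.12),rate=.12);pause(.3);rep("up")
c=camera("scene");t=camera("top");print(lid(c),lid(t))
a=cv2.resize(c["img"][150:300,340:480,::-1],None,fx=2.8,fy=2.8,interpolation=2);b=cv2.resize(t["img"][90:200,190:290,::-1],(382,420),interpolation=2)
cv2.imwrite("pics/press.png",np.hstack([a,b]))
E
```

```text
near 26.07 [-0.     0.001  0.012] F pad [-0.21 -0.69  1.  ]
False
mid 27.17 [ 0.      0.0008 -0.0068] F pad [-1.83 -0.96  7.35]
True
bottom 27.7 [ 0.      0.0007 -0.0101] F pad [-0.44 -1.05  8.53]
(588, 'h', np.float64(0.0177), 'slopes deg', array([-0.9,  1.4]), 'x', array([-0.0507,  0.0529]), 'y', array([-0.0279,  0.0286]), (array([-0.1,  0.9]), array([ 58.2, 108.3]), 89.8))
held 28.35 [ 0.      0.0007 -0.01  ] F pad [-1.75 -2.41  8.1 ]
off 29.36 [-0.0001  0.0006  0.0148] F pad [ 0.98  0.36 -0.16]
up 30.7 [-0.0203 -0.0002  0.1195] F pad [-0.22 -0.15 -1.08]
(730, 'h', np.float64(0.0274), 'slopes deg', array([-0.8,  1. ]), 'x', array([-0.0501,  0.0528]), 'y', array([-0.0282,  0.0289]), (array([0.3, 0.7]), array([ 59.3, 108.4]), 88.7)) (621, 'h', np.float64(0.0298), 'slopes deg', array([-0.1,  0.1]), 'x', array([-0.0505,  0.0313]), 'y', array([-0.0271,  0.0292]), (array([-9.5,  1.3]), array([85.1, 58.6]), 0.2))
```

View pics/press.png

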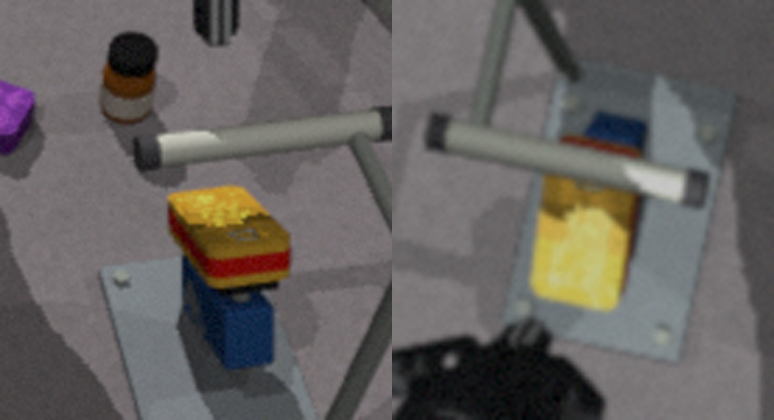

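The first press measured 9.7 mm of travel, but the force settled at only about 8 N, so it may have rebounded just short of the stop. There is time to press again more firmly and settle it.

```bash
python3 - <<'E'
from h import *
from workcell import *
def rep(t): s=state();print(t,round(s["t"],2),loc(s),"F pad",(RP().T@s["contact_force"]).round(2))
Y=.0008
move_l(padpt(0,Y,.012),rate=.12)
print(move_l(padpt(0,Y,-.009),rate=.02,threshold=25));rep("mid")
print(move_l(padpt(0,Y,-.0125),rate=.006,threshold=18));rep("bottom")
pause(.3);rep("held");print(lid(camera("scene")));pause(.4);rep("held")
move_l(padpt(0,Y,.015),rate=.03);rep("off")
move_l(padpt(-.03,0,.14),rate=.12);pause(.5);rep("up")
c=camera("scene");t=camera("top");print(lid(c),lid(t))
for n,k in(("scene",c),("top",t)):
    z0=dict(np.load(n+"0.npz"));W=cloud(k);W0=cloud(z0)
    for nm,p,r in(("blue",(.624,-.145),.06),("green",(.466,-.261),.06)):
        f=lambda W:W[(np.hypot(W[...,0]-p[0],W[...,1]-p[1])<r)&(W[...,2]>.02)&(W[...,2]<.09)].mean(0).round(3)
        print(n,nm,f(W0),f(W))
E
```

```text
False
mid 33.07 [ 0.      0.0008 -0.0087] F pad [-1.35 -2.1   8.27]
True
bottom 33.57 [-0.      0.0007 -0.0101] F pad [-0.54 -1.7   7.98]
held 33.87 [-0.      0.0007 -0.01  ] F pad [-1.   -1.58  8.95]
(582, 'h', np.float64(0.0178), 'slopes deg', array([-1. ,  1.1]), 'x', array([-0.05 ,  0.053]), 'y', array([-0.0282,  0.0288]), (array([0.5, 0.4]), array([ 58.2, 106.7]), 89.1))
held 34.32 [ 0.      0.0007 -0.01  ] F pad [-0.81 -1.24  8.29]
off 35.32 [-0.0002  0.0006  0.0148] F pad [ 0.08  0.4  -0.46]
up 37.04 [-0.0301  0.      0.1399] F pad [-0.12 -0.57 -0.38]
(732, 'h', np.float64(0.0274), 'slopes deg', array([-0.8,  0.8]), 'x', array([-0.0512,  0.0531]), 'y', array([-0.0282,  0.029 ]), (array([0.1, 0.6]), array([ 58.7, 108.1]), 89.8)) (648, 'h', np.float64(0.0298), 'slopes deg', array([-0. ,  0.6]), 'x', array([-0.0501,  0.0313]), 'y', array([-0.0272,  0.0289]), (array([-9.7,  1.3]), array([57.9, 84.1]), 89.1))
scene blue [ 0.628 -0.146  0.042] [ 0.628 -0.146  0.042]
scene green [ 0.47  -0.262  0.041] [ 0.47  -0.262  0.041]
top blue [ 0.62  -0.143  0.045] [ 0.619 -0.143  0.044]
top green [ 0.462 -0.26   0.044] [ 0.462 -0.26   0.045]
```

```bash
python3 -c "
from workcell import *
job_done()"
```

```text
the job is handed in; nothing more can be done
```

The gold tin is lying on the sloping pad, lid up, lengthwise, with its lower end against the orange stop. I pressed it down to the pad's stop, let it spring back, and handed the job in at about 37 s.

- **First grasp:** it closed on nothing above the tin. The real fingertips sit about 28.5 mm behind the reported TCP. A light touch on the lid and the pictures showed this, so I corrected for it and the second grasp held. The tin was not disturbed by the miss.
- **Placing:** I felt for the stop with the tin, backed off slightly, lowered it flat under light force, and let go. The tin then slid the last 1–2 mm against the stop by itself.
- **Pressing:** I pressed twice. Both times the force rose sharply at the same depth, about 9.7 mm of lid travel by camera, consistent with the pad's 10 mm travel. The held force then settled at only 8–9 N, less than the peak that stopped the move, so I pressed the second time to be sure; it gave the same result.
- **Last checks:** the lid was back at its starting height, within 1° of the pad's slope. The tin was centred to about 0 mm along the slope and 1 mm across. The gripper was clear, and the two cans measured unmoved. I checked the ink jar only by eye, in the picture taken after the first press, where it stood in place.

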